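# Slide the slate coaster out over the serving board's edge to its stripe

### The job

Set the dark slate coaster out so that a guest can take it by its front: push it flat along the bamboo serving board, towards the brass-trimmed edge away from the robot, until its white stripe lies right above that edge and in line with it, the part in front of the stripe hanging over. Only push it: do not lift or tip it, and let go of it at the end. Leave the cork coaster beside it and everything else on the ledge where they are.

Things in the scene. Friction and masses are not known exactly. Their poses are not given: they have to be found in the camera images.
- slate: dark slate coaster, loose, a flat square 100 x 100 mm, 8 mm thick, about 0.2 kg, lying on the board (slides with ordinary friction). Origin at the centre of its underside; its x axis points to its front edge (50 mm ahead of the origin), the one that is to hang over, z up. At the start it lies wholly on the board, turned up to 0.25 rad from the board, in the left or the right half.
- stripe (a point): centre of the white stripe on top of the slate coaster (8 mm above its underside). The stripe is 6 mm wide, runs the coaster's full width along its y axis, and lies 20 mm ahead of the coaster's centre, 30 mm behind its front edge.
- board: bamboo serving board, fixed to the ledge, 220 mm (its x) by 320 mm (its y), 30 mm high, flat top without rim. Origin at the centre of its underside; its x axis points to the brass-trimmed edge (away from the robot), z up.
- board_edge (a point): middle of the upper rim of the board's brass-trimmed edge, 110 mm along the board's x from its centre, at the height of the board's top; axes as the board's, so the edge runs along y and the overhang is along +x. Beyond it is a free drop of 30 mm to the ledge.
- cork: plain cork coaster without stripe, loose, 100 x 100 x 8 mm, lying on the other half of the board, its centre 155 mm or more from the slate one's. Origin at the centre of its underside. To be left alone.
- stand: three-tier round bamboo stand, fixed, at the right of the ledge: decks of radius 150, 125 and 85 mm with tops 20, 170 and 300 mm up. Origin at the centre of its foot.
- gourd: calabash gourd standing on the stand's top deck, 82 mm across, 100 mm high, loose. Origin at the centre of its underside.
- bombilla: steel bombilla (drinking straw) lying on the stand's middle deck, 170 mm long, loose. Origin at its underside, near mid-length.
- brush: small brush lying on the stand's middle deck, 130 mm long, loose. Origin at its underside, near mid-length.
- jar: glass jar with steel screw lid on the stand's lowest deck, 68 mm across, 91 mm high, loose. Origin at the centre of its underside.
- saucer: white ceramic saucer on the stand's lowest deck, 100 mm across, 16 mm high, loose. Origin at the centre of its underside.
- thermos: green thermos flask with steel cap standing on the ledge to the left, 80 mm across, 225 mm high, loose. Origin at the centre of its underside.
- tin: red tin with brass lid standing on the ledge to the right, 70 mm across, 100 mm high, loose. Origin at the centre of its underside.

How it is judged:
By the outcome, as a careful person would: the job done as asked, in the order asked, and still so for the second after the job is handed in, with the robot touching nothing.
It also fails if it takes over 45 s, if anything falls off the work surface, if the arm or the gripper's body presses on something with over 40 N, if the wrist force passes 120 N, or if a joint passes its speed limit or range.

### The arm

A 7-joint arm with a two-finger parallel gripper is mounted at the origin on the work surface. World frame = base frame: x ahead of the robot, y to its left, z up, the work surface at z = 0. Lengths are in m, angles in rad, forces in N, time in s.
With the tool pointing down it reaches from about 0.4 to 0.9 m from the base axis. Payload 5.6 kg.
Tool frame: the origin (TCP) lies midway between the tips of the shut fingers; the grasp point (between the pads) lies 19 mm behind it; z points along the fingers, y is the line along which they close (so a half turn about z gives the same grasp; the last joint's range is limited). The gripper opens to 92 mm and grips with 3 to 60 N. Pads are 20 mm wide; open, the fingers measure 128 mm over their backs; the gripper's body (75 mm by 189 mm) begins 69 mm behind the grasp point.
Start: joints at [1.209, 0.468, -0.012, 1.603, 0.006, 1.071, -0.056], TCP at [0.204, -0.617, 0.215] pointing down, gripper open.
Joint ranges: [-2.53, 2.53], [-0.31, 2.02], [-1.57, 1.55], [0.28, 2.44], [-1.29, 4.43], [0.15, 1.84], [-2.92, 2.92]. Speed limits (rad/s): [2.57, 2.57, 3.14, 3.14, 3.14, 3.14, 3.14].

### API

Orientations are given as a 3x3 rotation matrix whose columns are the frame's x, y, z axes.
In Python, from station import env, effector, solver, viewer, workorder, search_frame, tip_of gives the robot as it stands. Calls block until the motion is done:
- env.reach(position, orientation): joint-space move of the TCP to a pose.
- env.movel(position, frame=None, rate=0.15): straight line of the TCP; frame=None keeps the orientation; rate is the mean speed in m/s.
- env.goto_joints(angles): joint-space move.
- effector.release() and effector.grasp(squeeze=None): open the fingers fully, or close them until they stop; squeeze is the grip in N (None keeps the last).
- env.pause(seconds).
- solver.inverse_kinematics(position, orientation): joint angles nearest the present ones, or None.
- env.sense(): the state.
- viewer.read_camera(name): name is "scene" or "top" or "wrist"; returns (picture, depth): 480x640x3 uint8, red, green, blue; 480x640 float32, m along the optical axis (not along the pixel's ray), 0 where there is no reading.
- viewer.camera_info(name): a dict with "intrinsics" (3x3 intrinsics, pixels), "dist_coeffs" ([k1, k2, p1, p2, k3] as OpenCV has them; the pictures are not rectified), "eye" and "rotation" of the camera in the world; the wrist camera has in their place "T_tool_cam" (4x4, takes a point from camera to tool coordinates, whose origin is the TCP and whose axes are the flange's). Camera axes: x right, y up, looking along -z (the intrinsics and any distortion apply to the point x, -y, -z); pixel columns grow to the right and rows downward; lengths in m; the calibration is good to about 2 mm. A picture is of the moment at which its call begins: read the wrist's pose just before it. camera_info takes no time and is no camera call.
A pose or a line that the arm cannot do raises env.PlanningError and nothing moves.
- workorder.finish_job(): hands the job in; it is judged then, once.
Trained networks look in the newest picture that a camera, given by its name, has taken for a name from the list of things; names that differ only in an ending like _2 or _b are one class to them, and where a whole thing is asked for, a point or a joint stands for the part that bears it (a point fixed in the world has none). Each returns a list of dicts, best first, with "score" (0 to 1); they miss things now and then, are a little off and sometimes report something else, mostly with a low value. They report only what shows in the picture. A call takes as long as a camera call.
- search_frame(camera, name): "at" ([x, y, z] in m, in world coordinates, good to about 4 mm: the middle of the surface that is visible of it).
- tip_of(camera, name): "at" ([x, y, z] in m, in world coordinates, good to about 4 mm: a listed point, or the origin of a listed thing).
The state is a dict: "t": time; "joint_positions": joint angles; "joint_velocities": joint speeds; "tau": joint torques, N m; "ee_pos": TCP position; "tcp_rot": TCP orientation; "wrist_force": force on the tool from outside, world axes, zero at the start; "moment": the same for the moment, N m; "gripper_width": finger opening in m; "grasp_force": force on a finger pad.
Only numpy, scipy, OpenCV 4.12 (cv2) and the standard library are available. Lean on these libraries where they do the work, as an engineer would, in place of code of your own. Each camera call takes 0.05 s, during which the arm holds its last target. There are 200 camera calls.

## Working session

There is one attempt and no reset: what is moved stays moved. The work goes in short steps, each a Python script; the robot and the scene stay as the last script left them, time stands still between calls to the robot, and variables do not carry over. Pictures are saved under pics/ and viewed, at most 10 in all, crops included, and the job is handed in when it is done.

```bash
mkdir -p pics; python3 - <<'E'
from station import *
import cv2,numpy as np
np.set_printoptions(precision=4,suppress=True)
for c in ("top","scene"):
    p,d=viewer.read_camera(c); cv2.imwrite(f"pics/{c}0.png",p[:,:,::-1]); np.savez(f"{c}0.npz",p=p,d=d)
    i=viewer.camera_info(c); print(c,i)
    for n in ("slate","stripe","board","board_edge","cork","tin","thermos","stand"):
        print(n,[(np.array(r["at"]),round(r["score"],2)) for r in tip_of(c,n)[:2]])
s=env.sense();print(s["t"],s["ee_pos"],s["tcp_rot"])
E
```

```text
top {'intrinsics': array([[438.9703,   0.    , 327.0081],
       [  0.    , 438.9703, 232.6638],
       [  0.    ,   0.    ,   1.    ]]), 'dist_coeffs': array([-0.0934,  0.    ,  0.    ,  0.    ,  0.    ]), 'eye': array([ 0.4143, -0.0229,  1.5586]), 'rotation': array([[-0.0158,  0.9962, -0.0852],
       [-0.9998, -0.0148,  0.0124],
       [ 0.0111,  0.0854,  0.9963]])}
slate [(array([0.635 , 0.1507, 0.0278]), 0.92)]
stripe [(array([0.6572, 0.1476, 0.0357]), 0.92)]
board [(array([ 0.6141,  0.063 , -0.0001]), 0.83)]
board_edge [(array([0.72  , 0.0322, 0.0288]), 0.97), (array([ 0.3436, -0.3558,  0.0028]), 0.53)]
cork [(array([ 0.5742, -0.0146,  0.0324]), 0.75)]
tin [(array([ 0.3443, -0.3553,  0.0038]), 0.8), (array([0.6272, 0.4668, 0.001 ]), 0.26)]
thermos [(array([ 0.6297,  0.4674, -0.0002]), 0.62)]
stand [(array([ 0.5894, -0.4558,  0.3006]), 0.45)]
scene {'intrinsics': array([[507.3051,   0.    , 328.8232],
       [  0.    , 507.3051, 243.7733],
       [  0.    ,   0.    ,   1.    ]]), 'dist_coeffs': array([-0.1369,  0.    ,  0.    ,  0.    ,  0.    ]), 'eye': array([1.4019, 0.0053, 0.9792]), 'rotation': array([[-0.0496, -0.6772,  0.7341],
       [ 0.9987, -0.0418,  0.029 ],
       [ 0.011 ,  0.7346,  0.6784]])}
slate []
stripe [(array([0.6586, 0.1491, 0.0394]), 0.58)]
board [(array([ 0.6109,  0.0607, -0.0026]), 0.72), (array([ 0.5916, -0.4554,  0.3017]), 0.64)]
board_edge [(array([ 0.586 , -0.5319,  0.1736]), 0.65), (array([0.7157, 0.0289, 0.0307]), 0.61)]
cork [(array([ 0.5739, -0.0201,  0.0333]), 0.74)]
tin [(array([ 0.3475, -0.3557,  0.0004]), 0.68)]
thermos [(array([0.629 , 0.4694, 0.0026]), 0.79)]
stand [(array([ 0.6051, -0.4711, -0.0009]), 0.65)]
0.9 [ 0.2037 -0.6173  0.2146] [[ 0.9496  0.3134 -0.    ]
 [ 0.3134 -0.9496 -0.0001]
 [-0.      0.0001 -1.    ]]
```

View pics/top0.png

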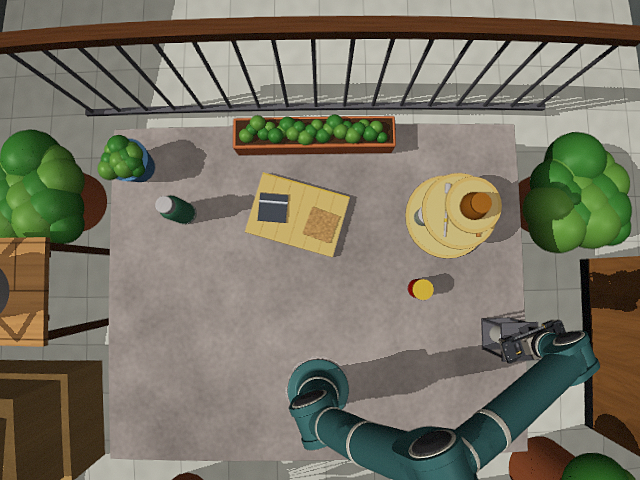

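View pics/scene0.png

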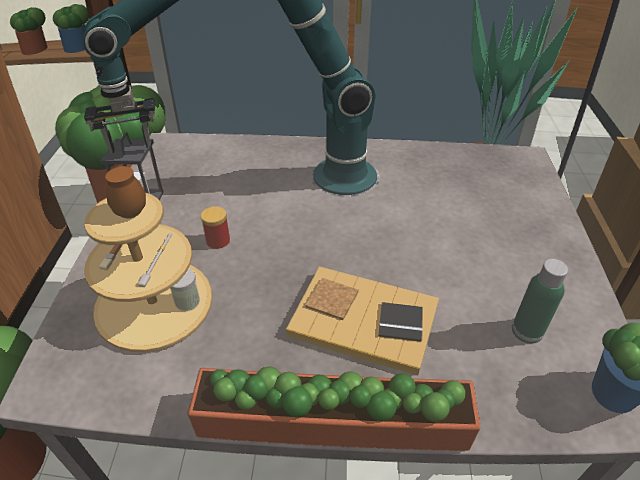

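The top view shows the slate at about (273,207), with its stripe towards the upper brass edge. That edge runs from (267,173) to (353,192), and the cork is at (321,224). The scene view agrees, with the stripe at (403,328). The stand at the right is the obstacle to avoid, so I'll retract first, then look from close by.

```bash
python3 - <<'E'
from station import *
import cv2,numpy as np
np.set_printoptions(precision=4,suppress=True)
i=viewer.camera_info("wrist"); print(i)
a=-0.28; bx=np.array([np.cos(a),np.sin(a),0]); by=np.array([-bx[1],bx[0],0])
R=np.column_stack([bx,-by,[0,0,-1]])
env.movel([0.2,-0.42,0.35],rate=0.25)
sl=np.array([0.637,0.150,0])
env.reach(sl-bx*0.12+[0,0,0.33],R)
effector.grasp(5)
s=env.sense();p,d=viewer.read_camera("wrist"); cv2.imwrite("pics/w1.png",p[:,:,::-1]); np.savez("w1.npz",p=p,d=d,ee=s["ee_pos"],R=s["tcp_rot"])
for n in ("slate","stripe","board_edge","board","cork"):
    print(n,[(np.array(r["at"]),round(r["score"],2)) for r in tip_of("wrist",n)[:2]])
print(s["t"],s["ee_pos"],s["gripper_width"],s["joint_positions"])
E
```

```text
{'intrinsics': array([[394.7458,   0.    , 323.1748],
       [  0.    , 394.7458, 240.4721],
       [  0.    ,   0.    ,   1.    ]]), 'dist_coeffs': array([-0.0007,  0.    ,  0.    ,  0.    ,  0.    ]), 'T_tool_cam': array([[ 0.001 ,  0.9644,  0.2643,  0.0739],
       [ 1.    , -0.0007, -0.0015,  0.0006],
       [-0.0012,  0.2643, -0.9644, -0.1703],
       [ 0.    ,  0.    ,  0.    ,  1.    ]])}
slate [(array([0.6389, 0.1482, 0.0292]), 0.77)]
stripe [(array([0.6582, 0.1451, 0.0397]), 0.8)]
board_edge []
board [(array([0.6131, 0.0664, 0.0032]), 0.69)]
cork [(array([ 0.5743, -0.0185,  0.0254]), 0.92)]
5.7833 [0.5217 0.1832 0.33  ] 0.0006781972088944185 [ 0.4575  0.4272 -1.1284  1.6518  0.3972  1.3176 -2.5888]
```

View pics/w1.png

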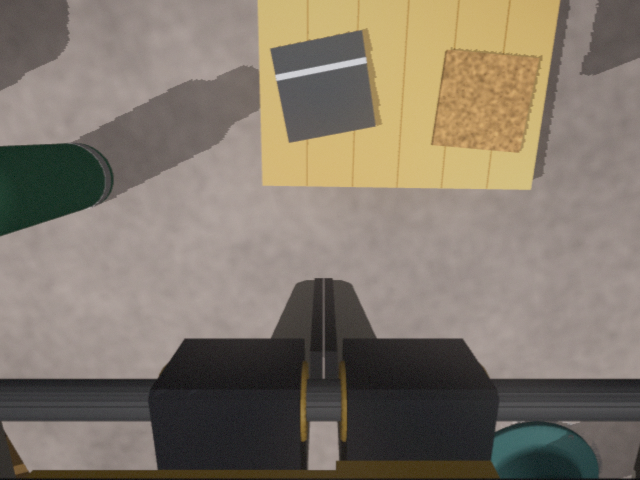

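The wrist view shows the slate at about (325,85). Its stripe runs from (277,77) to (366,61), about 0.18 rad off the board. The brass edge is just out of view above. I'll move forward to measure edge and stripe with the calibration.

```bash
cat > loc.py <<'E'
from station import *
import cv2,numpy as np
np.set_printoptions(precision=4,suppress=True)
a=-0.28; bx=np.array([np.cos(a),np.sin(a),0]); by=np.array([-bx[1],bx[0],0])
R=np.column_stack([bx,-by,[0,0,-1]])
def pose(cam):
    i=viewer.camera_info(cam)
    if cam!="wrist": return i,np.array(i["rotation"]),np.array(i["eye"])
    s=env.sense(); T=np.array(i["T_tool_cam"]); Rt=np.array(s["tcp_rot"])
    return i,Rt@T[:3,:3],Rt@T[:3,3]+s["ee_pos"]
def onplane(uv,z,P):
    i,Rc,e=P
    n=cv2.undistortPoints(np.float64(uv).reshape(-1,1,2),i["intrinsics"],i["dist_coeffs"])[:,0]
    r=np.c_[n[:,0],-n[:,1],-np.ones(len(n))]@Rc.T
    return e+r*((z-e[2])/r[:,2])[:,None]
def look(cam,name=None):
    P=pose(cam); p,d=viewer.read_camera(cam)
    if name: cv2.imwrite(f"pics/{name}.png",p[:,:,::-1])
    vv,uu=np.mgrid[:480,:640]; uv=np.c_[uu.ravel(),vv.ravel()]
    n=onplane(uv,0,P); i,Rc,e=P; # world points from depth
    ax=-Rc[:,2]; r=n-e; W=e+r*(d.ravel()/(r@ax))[:,None]
    return P,p,d,uv,W.reshape(480,640,3)
E
python3 - <<'E'
from loc import *
s=env.sense(); env.movel(np.array(s["ee_pos"])+bx*0.1,rate=0.2)
P,p,d,uv,W=look("wrist","w2"); np.savez("w2.npz",p=p,d=d,W=W,Rc=P[1],e=P[2])
for n in ("slate","stripe","board_edge","board"):
    print(n,[(np.array(r["at"]),round(r["score"],2)) for r in tip_of("wrist",n)[:2]])
m=(W[...,2]>.022)&(W[...,2]<.05); print(m.sum(), np.median(W[...,2][m]),env.sense()["t"])
E
```

```text
slate [(array([0.641 , 0.1523, 0.0274]), 0.62)]
stripe [(array([0.66  , 0.1465, 0.041 ]), 0.81)]
board_edge [(array([0.7229, 0.0354, 0.0287]), 0.55)]
board [(array([0.6132, 0.0669, 0.0008]), 0.59)]
53012 0.030745472735325602 6.9833
```

View pics/w2.png

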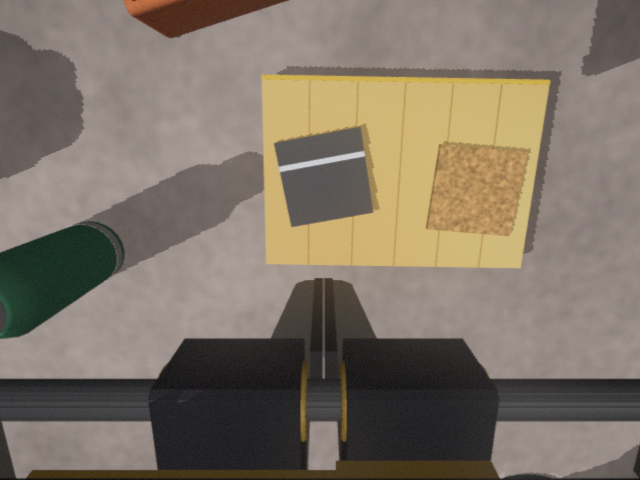

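The picture shows the brass edge from (264,75) to (549,80), the stripe from (280,168) to (364,154), and the slate's rear edge from (291,226) to (375,212). I'll fit these.

```bash
cat >> loc.py <<'E'
def line(uvs,z,P):
    X=onplane(uvs,z,P)[:,:2]; f=cv2.fitLine(np.float32(X),cv2.DIST_HUBER,0,1e-4,1e-4).ravel()
    t=f[:2]*np.sign(f[1]); return X,t   # t: direction along +y
def measure(p,P,box,ecols,rows=(0,200)):
    """box: u0,v0,u1,v1 round the slate; ecols: columns free along edge. Board edge and stripe in world."""
    hsv=cv2.cvtColor(p,cv2.COLOR_RGB2HSV); y=(hsv[...,0]>15)&(hsv[...,0]<35)&(hsv[...,1]>90)&(hsv[...,2]>120)
    cs=[c for c in range(*ecols) if y[rows[0]:rows[1],c].any()]
    E=[(c,rows[0]+np.argmax(y[rows[0]:rows[1],c])-.5) for c in cs]
    EX,et=line(E,.030,P); en=np.array([et[1],-et[0]]); ec=np.median(EX@en)
    u0,v0,u1,v1=box; sub=hsv[v0:v1,u0:u1]
    def pts(m):
        q=cv2.connectedComponentsWithStats(m.astype(np.uint8)); k=1+np.argmax(q[2][1:,4]); v,u=np.nonzero(q[1]==k); return np.c_[u+u0,v+v0]
    S=pts((sub[...,1]<50)&(sub[...,2]>150)); D=pts((sub[...,2]<120)|((sub[...,1]<50)&(sub[...,2]>150)))
    SX,st=line(S,.038,P); mid=SX.mean(0)
    c,_,_=cv2.minAreaRect(np.float32(onplane(D,.038,P)[:,:2]*1000)); c=np.array(c)/1000
    edgeyaw=np.arctan2(-et[0],et[1]); syaw=np.arctan2(-st[0],st[1])
    return dict(edge_yaw=edgeyaw,ec=ec,en=en,stripe=mid,slate_yaw=syaw,center=c,gap=ec-mid@en,rel_yaw=syaw-edgeyaw,nE=len(E),nS=len(S),
      rms=np.std(EX@en),c_from_stripe=mid-.02*np.array([np.cos(syaw),np.sin(syaw)]))
E
python3 - <<'E'
from loc import *
z=np.load("w2.npz"); P=(viewer.camera_info("wrist"),z["Rc"],z["e"])
for k,v in measure(z["p"],P,(268,115,385,235),(275,540)).items(): print(k,v)
E
```

```text
edge_yaw -0.29369792
ec 0.6806999797559986
en [ 0.9572 -0.2895]
stripe [0.6578 0.1455]
slate_yaw -0.0974011
center [0.6382 0.1477]
gap 0.09322973080888464
rel_yaw 0.19629683
nE 265
nS 496
rms 0.00029455680619436443
c_from_stripe [0.6379 0.1475]
```

```bash
cat >> loc.py <<'E'
EY=-0.2937; EN=np.array([np.cos(EY),np.sin(EY)]); ET=np.array([-EN[1],EN[0]]); EC=0.6807
RP=np.column_stack([np.r_[EN,0],np.r_[-ET,0],[0,0,-1]])
def at(n,t,z): return np.r_[(EC+n)*EN+t*ET,z]   # n: distance past edge
E
python3 - <<'E'
from loc import *
c=np.array([.638,.1476]); t=c@ET; n=c@EN-EC; print(n,t)
n0=n-.084
env.reach(at(n0,t,.15),RP)
env.movel(at(n0,t,.045),rate=.12); env.movel(at(n0,t,.032),rate=.03)
print(env.sense()["wrist_force"])
env.movel(at(-.02-.060-.018,t,.032),rate=.04)
s=env.sense(); print(s["wrist_force"],s["t"],s["ee_pos"])
P,p,d,uv,W=look("wrist","w3"); np.savez("w3.npz",p=p,d=d,Rc=P[1],e=P[2])
E
```

```text
-0.11274918393019395 0.3259779601838772
[ 0.5675 -0.8762  0.4153]
[-0.0225  0.3069 -0.4593] 11.9917 [0.6521 0.1434 0.032 ]
```

View pics/w3.png

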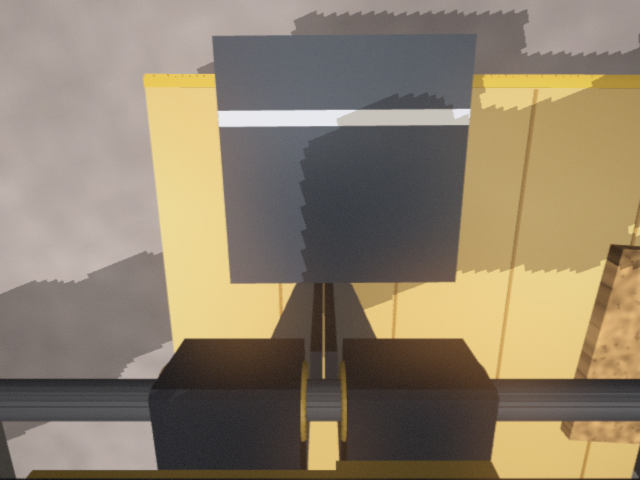

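The slate is now square to the edge and flush against the fingers. The stripe is at rows 110–126, the brass outer rim at row 75 and the trim's inner line at about row 88. I'll measure the remaining gap and check whether row 75 is the board's true edge (220 mm from the rear).

```bash
python3 - <<'E'
from loc import *
z=np.load("w3.npz"); P=(viewer.camera_info("wrist"),z["Rc"],z["e"]); p=z["p"]
m=measure(p,P,(205,30,485,290),(490,630))
for k in ("edge_yaw","ec","gap","rel_yaw","rms","nE","stripe"): print(k,m[k])
m=measure(p,P,(205,30,485,290),(150,205)); print("left",m["gap"],m["ec"],m["edge_yaw"])
z2=np.load("w2.npz"); P2=(viewer.camera_info("wrist"),z2["Rc"],z2["e"])
h=cv2.cvtColor(z2["p"],cv2.COLOR_RGB2HSV)
for c in (400,410,420):
    y=np.nonzero((h[:,c,0]>15)&(h[:,c,0]<35)&(h[:,c,1]>90)&(h[:,c,2]>120))[0]; y=y[y<275]
    X=onplane([(c,y[0]-.5),(c,y[-1]+.5)],.03,P2); print(y[0],y[-1],(X[0]-X[1])[:2]@EN)
for c in (180,560): # brass strip extent near rim, and depth there
    X=onplane([(c,v) for v in range(70,96,2)],.03,P); print([tuple(p[v,c]) for v in range(70,96,4)],X[:,:2]@EN-EC, z["d"][70:96:4,c])
E
```

```text
edge_yaw -0.2921334
ec 0.6805999110199337
gap 0.017301283056716632
rel_yaw 0.007196754
rms 0.00014648200541183046
nE 140
stripe [0.7264 0.1124]
left 0.01730511276049229 0.6804297854781585 -0.2926821
77 265 0.22091882173668634
77 265 0.22089985740810208
77 265 0.22088107783176336
[(np.uint8(183), np.uint8(171), np.uint8(166)), (np.uint8(228), np.uint8(198), np.uint8(109)), (np.uint8(233), np.uint8(200), np.uint8(95)), (np.uint8(233), np.uint8(202), np.uint8(96)), (np.uint8(233), np.uint8(201), np.uint8(100)), (np.uint8(232), np.uint8(204), np.uint8(135)), (np.uint8(233), np.uint8(206), np.uint8(140))] [ 0.0007 -0.0001 -0.0008 -0.0016 -0.0024 -0.0031 -0.0039 -0.0046 -0.0054
 -0.0062 -0.0069 -0.0077 -0.0085] [0.1876 0.161  0.1598 0.1592 0.1609 0.1618 0.1615]
[(np.uint8(118), np.uint8(110), np.uint8(104)), (np.uint8(185), np.uint8(158), np.uint8(98)), (np.uint8(229), np.uint8(197), np.uint8(90)), (np.uint8(229), np.uint8(200), np.uint8(89)), (np.uint8(229), np.uint8(200), np.uint8(86)), (np.uint8(230), np.uint8(204), np.uint8(137)), (np.uint8(229), np.uint8(203), np.uint8(135))] [ 0.0009  0.0001 -0.0006 -0.0014 -0.0022 -0.0029 -0.0037 -0.0044 -0.0052
 -0.006  -0.0067 -0.0075 -0.0083] [0.1872 0.188  0.     0.1607 0.1607 0.1623 0.1621]
```

```bash
python3 - <<'E'
from loc import *
s=env.sense(); e=np.array(s["ee_pos"]); env.movel(e+np.r_[EN*.0165,0],frame=RP,rate=.02)
P,p,d,uv,W=look("wrist","w4"); np.savez("w4.npz",p=p,d=d,Rc=P[1],e=P[2])
for e in ((490,630),(150,205)):
    m=measure(p,P,(205,10,485,290),e); print(m["gap"],m["rel_yaw"],m["ec"],m["nS"])
print(env.sense()["wrist_force"],env.sense()["t"])
E
```

```text
0.0007731719601372644 -0.023816079 0.6806010182412185 4069
0.0007774959415419724 -0.023397803 0.6804736657800609 4069
[ 0.8488 -0.3451  0.9282] 13.0667
```

View pics/w4.png

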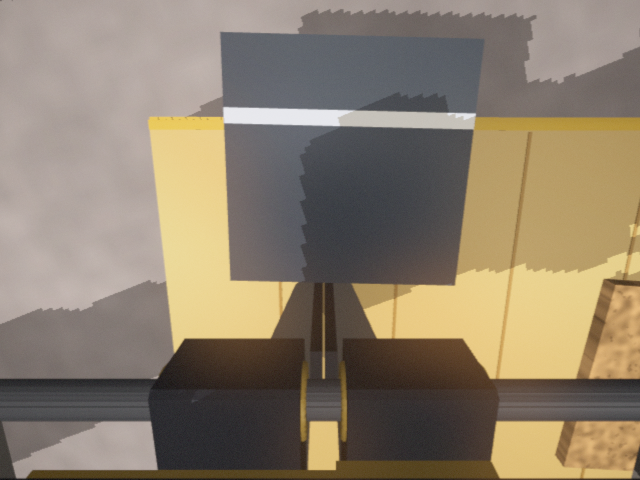

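The stripe (224–474, rows 108–128) is now nearly over the rim at row 118. It has turned about 0.024 rad clockwise because the push was left of the slate's centre. I'll back off, shift to its right rear corner and nudge in small measured steps.

```bash
cat >> loc.py <<'E'
def meas(tag,box,e1,e2,rows=(60,200)):
    P,p,d,uv,W=look("wrist",tag); np.savez(tag+".npz",p=p,Rc=P[1],e=P[2])
    M=[measure(p,P,box,e,rows) for e in (e1,e2)]
    for m in M: print("gap %.4f rel %.4f ec %.4f nS %d"%(m["gap"],m["slate_yaw"]-EY,m["ec"],m["nS"]),m["center"],m["c_from_stripe"])
    return M
E
python3 - <<'E'
from loc import *
z=np.load("w4.npz"); P=(viewer.camera_info("wrist"),z["Rc"],z["e"])
m=measure(z["p"],P,(205,10,485,290),(490,630)); c=m["c_from_stripe"]
s=env.sense(); e=np.array(s["ee_pos"]); n=e[:2]@EN-EC; t=e[:2]@ET; tc=c@ET; print("n",n,"t",t,"slate t",tc)
env.movel(at(n-.012,t,.032),rate=.05)
env.movel(at(n-.012,tc-.045,.032),rate=.08)
env.movel(at(n-.001,tc-.045,.032),rate=.03)
def box():  # slate columns shift left by lateral move
    return (90,10,400,290)
meas("w5",box(),(400,560),(45,85),(60,200)); print(env.sense()["t"])
E
```

```text
n -0.08136731486360327 t 0.3259304934650007 slate t 0.3160095471814172
gap 0.0001 rel -0.0090 ec 0.6803 nS 4110 [0.7204 0.0985] [0.7225 0.1097]
gap 0.0005 rel -0.0090 ec 0.6805 nS 4110 [0.7204 0.0985] [0.7225 0.1097]
14.85
```

View pics/w5.png

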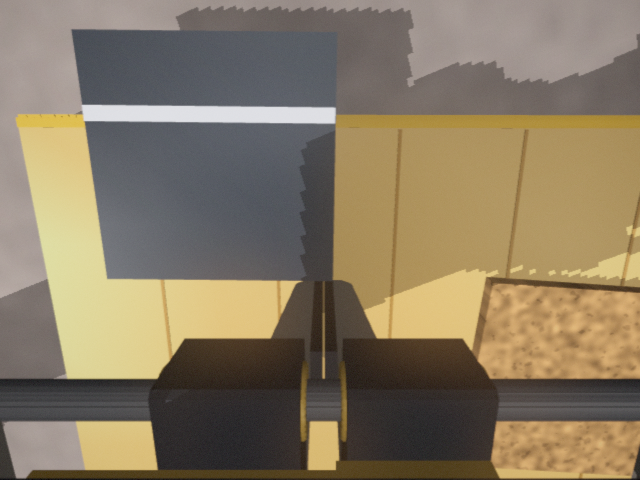

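The stripe (83–335, rows 105–123) is on the rim at rows 115–117, with about 0.5° of yaw left. I'll make one last 0.5 mm nudge at the corner, then release, retreat and check from above.

```bash
python3 - <<'E'
from loc import *
e=np.array(env.sense()["ee_pos"]); n=e[:2]@EN-EC; t=e[:2]@ET
env.movel(at(n+.0005,t,.032),frame=RP,rate=.01)
env.movel(at(n-.02,t,.032),rate=.05)
env.movel(at(n-.02,t,.16),rate=.15)
env.movel(at(-.075,.316,.16),rate=.15)
P,p,d,uv,W=look("wrist","w6"); np.savez("w6.npz",p=p,Rc=P[1],e=P[2])
print(tip_of("wrist","cork")[:1],tip_of("wrist","stripe")[:1],env.sense()["t"])
E
```

```text
[{'at': [0.5747, -0.0177, 0.025], 'score': 0.95}] [{'at': [0.745, 0.1065, 0.0395], 'score': 0.82}] 17.3083
```

View pics/w6.png

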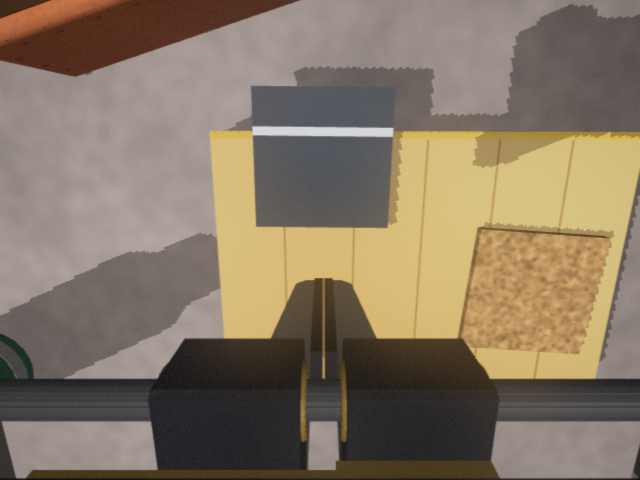

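The stripe (253–393, rows 126–136) lies on the rim line (row about 132) and is parallel to it. The cork hasn't moved. I'll take a last numeric check and hand in if it's good.

```bash
python3 - <<'E'
from loc import *
z=np.load("w6.npz"); P=(viewer.camera_info("wrist"),z["Rc"],z["e"]); ok=[]
for e in ((440,600),(214,245)):
    m=measure(z["p"],P,(248,80,398,232),e,(100,200)); print(m["gap"],m["slate_yaw"]-EY,m["rel_yaw"],m["ec"],m["nS"]); ok.append(m)
if abs(ok[0]["gap"])<.0012 and abs(ok[0]["slate_yaw"]-EY)<.015:
    print(workorder.finish_job())
E
```

```text
0.0010950299596427238 -0.009966999 -0.005012244 0.6795106319258293 1285
0.00045059824014959116 -0.009966999 -0.01168403 0.6809775084462535 1285
the job is handed in; nothing more can be done
None
```

The job is handed in: the slate coaster's stripe lies over the brass edge, measured within about 1 mm and about 0.6° of in line. The front part hangs over, the gripper is clear, and the cork coaster hasn't moved.

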